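# Pin the roof and storey to the model's core

## Robot

A 6-joint arm with a two-finger parallel gripper is mounted at the origin on the work surface. World frame = base frame: x ahead of the robot, y to its left, z up, the work surface at z = 0. Lengths are in m, angles in degrees, forces in N, time in s.
With the tool pointing down it reaches from about 0.25 to 0.725 m from the base axis. Payload 9.7 kg.
Tool frame: the origin (TCP) lies on the centre line of the jaws, within the pads' length; the fingertips stand bot.nose_length ahead of it and the grasp point (between the pads) lies 11 mm behind it (bot.nose_length is the distance from the TCP to the fingertips, in m); z points along the fingers, y is the line along which they close (so a half turn about z gives the same grasp; the last joint's range is limited). The gripper opens to 85 mm and grips with 20 to 120 N. Pads are 22 mm wide; open, the fingers measure 114 mm over their backs; the gripper's body (76 mm by 85 mm) begins 54 mm behind the grasp point. The pads swing forward as they close: fully open they stand 13 mm farther back than shut.
Start: joints at [0, 4.979, 10.078, 95.1, 0, 90], TCP at [0.55, -0, 0.202] pointing down, gripper open.
Joint ranges: [-179.16, 179.16], [-48.56, 103.87], [-65.8, 70.77], [-126.05, 130.52], [-82.76, 87.17], [-180, 180]. Speed limits (degrees/s): [127.2, 127.2, 147.25, 180, 180, 180].

## Interface

Orientations are given as [roll, pitch, yaw] about the fixed x, y, z axes, in that order (R = Rz(yaw) Ry(pitch) Rx(roll)).
In Python, from workcell import bot gives the robot as it stands. The module is installed in compiled form; this text tells all that it offers.
- The arm moves only by the shell command python3 -m inch 'ROWS' [OPENING] [FORCE]. ROWS is JSON, a list of rows, each a list of 4 numbers: the shift along the world's x, y, z in cm, then the turn about the world's z in degrees. A call has exactly 8 rows; each row is the pose to reach, as a shift and turn from the pose commanded when the call began; what a row does not reach only later rows make up. A row lasts 1/8 s, in which the tool goes at most 62.5 mm and 10.7 degrees, less where a joint would pass 70% of its speed; a pose out of reach is approached as far as the arm can. A call with a gripper value outside its range is refused whole. OPENING is the finger opening in cm, from 0 to 8.54, set as the call begins (- or left out, the last holds). The fingers move at their own pace and stop on an object; FORCE is the grip in N (left out, the last holds). Time passes only in rows, so rows that repeat a pose let the fingers close, or fill a call up. It gives the time, the measured TCP pose, the force, the opening and the grip force at its end, in the units of the state.
- bot.get_obs(): the state, without advancing time (a new reading comes with each control period).
- bot.camera(name): name is "scene" or "side" or "wrist"; returns a dict with "img" (384x512x3 uint8, red, green, blue), "fovy" (degrees; the focal length in pixels is half the picture's height over the tangent of half this angle, whatever the lens; pixels are square), "cx", "cy" (the principal point, pixels), "R" (3x3) and "t" (3): a world point X has camera coordinates R X + t; the wrist camera has in their place "mount" (4x4, takes a point from camera to tool coordinates, whose origin is the TCP and whose axes are the flange's). Camera axes: x right, y down, z forward; pixel columns grow to the right and rows downward; lengths in m; the calibration is good to about 2 mm. The wrist camera is an equidistant fisheye: a pixel r from the principal point sees the ray r / f radians off the axis. A picture is of the moment at which its call begins: read the wrist's pose just before it. There is no depth.
- bot.job_done(): hands the job in; it is judged then, once.
Trained networks look in a picture, given as the dict that the camera call returned (one of the last four; its "shot" number tells which), for a name from the list of things; names that differ only in an ending like _2 or _b are one class to them, and where a whole thing is asked for, a point or a joint stands for the part that bears it (a point fixed in the world has none). Each returns a list of dicts, best first, with "score" (0 to 1); they miss things now and then, are a little off and sometimes report something else, mostly with a low value. They report only what shows in the picture. A call takes as long as a camera call. They do not tell look-alikes from the thing itself.
- bot.find_in(thing, picture): "point" ([column, row] in pixels, amid what is visible of it).
- bot.landmark_of(thing, picture): "point" ([column, row] in pixels: a listed point, or the origin of a listed thing).
The state is a dict: "time": time; "q": joint angles; "qd": joint speeds; "joint_efforts": joint torques, N m; "ee_pos": TCP position; "tcp_rot": TCP orientation; "wrist_force": force on the tool from outside, world axes, zero at the start; "torque": the same for the moment, N m; "opening": finger opening in m; "grasp_force": force on a finger pad.
Only numpy, scipy, OpenCV 4.12 (cv2) and the standard library are available. Lean on these libraries where they do the work, as an engineer would, in place of code of your own. Each camera call takes 0.05 s, during which the arm holds its last target. There are 200 camera calls.

## Task

Lay the roof slab flat and square on the storey of the architectural model, hole over hole, and let go. Then push the red-headed pin from the cork stand down through roof and storey into the hidden hole in the core below, feeling for it by sliding the slabs along with the pin, pressing gently (always under 40 N), until its head sits on the roof. Let go, with roof and storey still square to the baseboard and everything else left alone.

Things in the scene. Friction and masses are not known exactly. Their poses are not given: they have to be found in the camera images.
- base: the model's plywood baseboard, fixed to the table, 200 (x) x 180 (y) x 10 mm; origin at the centre of its underside. A wooden core block, 80 x 80 x 40 mm, is fixed centrally on it, twisted about the vertical by an angle that differs each time and is not measured (core top 50 mm above the table)
- board_top (a point): centre of the baseboard's top, right under the core's centre. In the core's top is a vertical blind hole 14 mm across, 34 mm deep, with a 1.5 mm chamfer. It is hidden by the storey and lies 8 mm off the core's centre, towards one of the core's four side faces, so in an unmeasured direction that has to be found by feel
- storey_mid (a point): centre (half-way up) of the pale storey slab, 120 (x) x 60 (y) x 20 mm, 110 g, z up, lying loose on the core, free to slide (top 70 mm above the table), within 2 mm of the board's centre and 0.05 rad of square to it (x along the board's x); a vertical 14 mm hole with 1.5 mm chamfers goes through its centre
- roof_mid (a point): centre (half-way up the slab) of the plank roof slab, 120 (x) x 60 (y) x 24 mm thick, about 140 g, z up, flat on the table at the start; a vertical 14 mm hole with 1.5 mm chamfers goes through its centre; on top along each short end runs a dark rib 8 mm wide, 6 mm high
- stand: cork block, fixed, 60 x 60 x 75 mm, origin at the centre of its underside, in which the pin stands upright at the start in a central hole of 16 mm, 72 mm deep, its head resting on the block's top
- pin_head (a point): centre of the pin's head: a red block 24 x 24 (x, y) x 40 (z) mm on a brass rod of 12 mm diameter and 68 mm length that points down (z up); the rod's lowest 6 mm taper to a flat tip 6 mm wide. The tip is 88 mm, the head's underside 20 mm below this point. About 90 g in all
- pin_tip (a point): centre of the flat lower tip of the pin
- pin_shoulder (a point): centre of the underside of the pin's head, 68 mm above the tip
- pin: the pin; origin at its tip, z up along the rod
- roof: the roof slab; origin at the centre of its underside
- storey: the storey slab; origin at the centre of its underside
- cork_house: bystander on the baseboard: cork house, 22 x 22 x 20 mm high, loose; origin under it
- white_block: bystander on the baseboard: white massing block, 16 x 24 x 24 mm high, loose; origin under it
- tree: bystander on the baseboard: green model tree, 20 mm across, 33 mm high, loose; origin under it
- glue_stick: bystander: upright green glue stick, 26 mm across, 90 mm high; origin under it
- offcut: bystander: wood offcut lying flat, 100 x 35 x 18 mm; origin under it
Not all that is in view belongs to the job. What is shaped like the pin but white is not meant.

How it is judged:
By the outcome, as a careful person would: the job done as asked, in the order asked, and still so for the second after the job is handed in, with the robot touching nothing.
It also fails if it takes over 72 s, if anything falls off the work surface, if the arm or the gripper's body presses on something with over 40 N, if the wrist force passes 120 N, or if a joint passes its speed limit or range.

## Working session

There is one attempt and no reset: what is moved stays moved. The work goes in short steps, Python scripts to look and compute and a shell command to move; the robot and the scene stay as the last step left them, time stands still between calls to the robot, and variables do not carry over. Pictures are saved under pics/ and viewed, at most 10 in all, crops included, and the job is handed in when it is done.

```bash
mkdir -p pics; cat > h.py <<'E'
import numpy as np, cv2
from workcell import bot
def ray(c,p):
    f=192/np.tan(np.radians(c["fovy"])/2)
    d=np.array([(p[0]-c["cx"])/f,(p[1]-c["cy"])/f,1.])
    R=np.array(c["R"]);t=np.array(c["t"])
    return -R.T@t, R.T@(d/np.linalg.norm(d))
def atz(c,p,z):
    o,d=ray(c,p); return o+d*(z-o[2])/d[2]
def rpy(r):
    a,b,g=np.radians(r);from scipy.spatial.transform import Rotation as Q
    return Q.from_euler('xyz',[a,b,g]).as_matrix()
def wray(c,ob,p):
    f=192/np.tan(np.radians(c["fovy"])/2)
    v=np.array([p[0]-c["cx"],p[1]-c["cy"]]);r=np.linalg.norm(v);th=r/f
    d=np.r_[np.sin(th)*v/max(r,1e-9),np.cos(th)]
    M=np.array(c["mount"]);R=rpy(ob["tcp_rot"])
    return R@M[:3,3]+np.array(ob["ee_pos"]), R@M[:3,:3]@d
def watz(c,ob,p,z):
    o,d=wray(c,ob,p); return o+d*(z-o[2])/d[2]
def wproj(c,ob,X):
    f=192/np.tan(np.radians(c["fovy"])/2)
    M=np.array(c["mount"]);R=rpy(ob["tcp_rot"])
    pt=R.T@(np.array(X)-np.array(ob["ee_pos"]));pc=M[:3,:3].T@(pt-M[:3,3])
    th=np.arctan2(np.hypot(pc[0],pc[1]),pc[2]);u=pc[:2]/np.hypot(pc[0],pc[1])
    return np.array([c["cx"],c["cy"]])+f*th*u
def save(c,n): cv2.imwrite("pics/"+n+".png",c["img"][:,:,::-1])
E
python3 - <<'E'
from h import *
ob=bot.get_obs();print(ob,bot.nose_length)
Z={"base":0,"board_top":.01,"storey_mid":.06,"roof_mid":.012,"stand":0,"pin_head":.095,"pin_shoulder":.075,"roof":0,"storey":.05,"cork_house":.01,"white_block":.01,"tree":.01,"glue_stick":0,"offcut":0}
ims=[]
for n in("scene","side","wrist"):
    ob=bot.get_obs();c=bot.camera(n);ims.append(c["img"]);save(c,n+"0")
    for k,z in Z.items():
        for r in bot.landmark_of(k,c)[:2]:
            if r["score"]<.2: continue
            X=watz(c,ob,r["point"],z) if n=="wrist" else atz(c,r["point"],z)
            print(n,k,round(r["score"],2),np.round(r["point"]),np.round(X,4))
cv2.imwrite("pics/a.png",cv2.resize(np.hstack(ims[:2]),(800,300))[:,:,::-1])
E
```

```text
{'time': 0.0, 'q': array([ 1.68855952e-03,  5.01189240e+00,  1.00334783e+01,  9.50987607e+01,
       -1.59196388e-03,  9.00023672e+01]), 'qd': array([-0.07859865,  0.07594839, -0.10859439,  0.07221867,  0.1008224 ,
        0.02482995]), 'joint_efforts': array([ 7.68234549e-04, -5.20392072e+01,  4.64802504e+01,  1.63646933e-02,
        2.23589603e-05, -6.77332673e-05]), 'ee_pos': array([5.49732145e-01, 7.46828486e-06, 2.01266749e-01]), 'tcp_rot': array([-1.79922825e+02,  1.59515092e-03,  8.99993235e+01]), 'wrist_force': array([-0.10942041,  0.36571453, -0.78353396]), 'torque': array([ 0.02011033, -0.00782247, -0.01022547]), 'grasp_force': 0.0, 'opening': 0.08518415324223154} 0.008
scene base 0.85 [219. 208.] [ 0.5754 -0.0416  0.    ]
scene board_top 0.93 [219. 202.] [ 0.565  -0.0481  0.01  ]
scene storey_mid 0.58 [220. 189.] [ 0.5603 -0.0455  0.06  ]
scene storey_mid 0.37 [230. 238.] [0.6505 0.0644 0.06  ]
scene roof_mid 0.77 [166. 129.] [ 0.4636 -0.351   0.012 ]
scene roof_mid 0.66 [132. 192.] [ 0.6831 -0.2459  0.012 ]
scene stand 0.69 [356. 263.] [0.4957 0.3116 0.    ]
scene stand 0
[... 1519 characters left out ...]
[ 0.5608 -0.0358  0.05  ]
side cork_house 0.56 [228. 211.] [0.6263 0.047  0.01  ]
side tree 0.53 [281. 231.] [0.4722 0.0178 0.01  ]
side glue_stick 0.77 [290. 167.] [ 0.6806 -0.2601  0.    ]
side offcut 0.82 [141. 238.] [0.7002 0.2564 0.    ]
wrist base 0.69 [271. 190.] [ 0.5658 -0.0372  0.    ]
wrist board_top 0.61 [273. 199.] [ 0.5689 -0.046   0.01  ]
wrist storey_mid 0.73 [273. 205.] [ 0.5664 -0.0369  0.06  ]
wrist storey 0.75 [272. 201.] [ 0.5656 -0.0357  0.05  ]
wrist cork_house 0.81 [326. 126.] [0.6334 0.0493 0.01  ]
wrist white_block 0.66 [336. 233.] [ 0.6563 -0.0955  0.01  ]
wrist tree 0.68 [194. 152.] [0.4683 0.0167 0.01  ]
wrist glue_stick 0.48 [336. 321.] [ 0.6801 -0.2659  0.    ]
```

View pics/scene0.png

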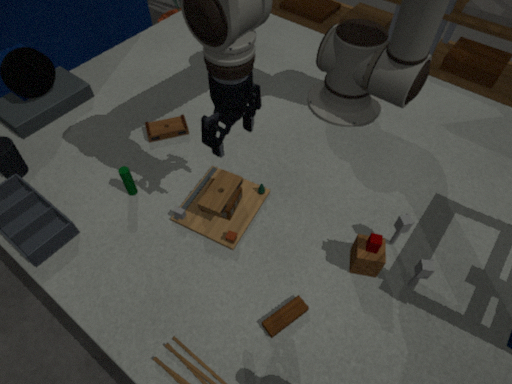

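View pics/wrist0.png

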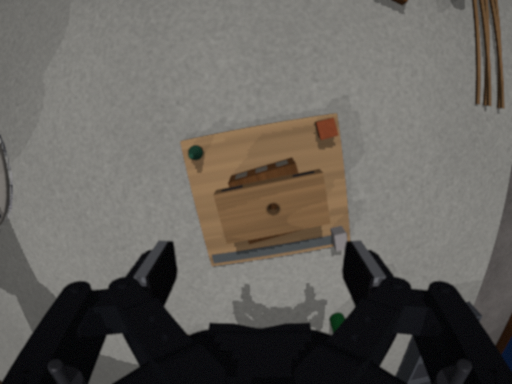

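Base sits at about (0.567, −0.04) with yaw around +9°. The roof is at (166,128) in the scene view, the red pin at (374,242), and white decoy pins stand beside the stand. Next I compute the angles.

```bash
python3 - <<'E'
from h import *
ob=bot.get_obs();c=bot.camera("wrist")
A=lambda a,b,z:np.degrees(np.arctan2(*(watz(c,ob,b,z)-watz(c,ob,a,z))[[1,0]]))
P=[(182,142),(335,115),(350,243),(213,265)]
print("base",A(P[0],P[1],.01),A(P[3],P[2],.01),np.mean([watz(c,ob,p,.01) for p in P],0))
S=[(215,192),(325,171),(330,229),(224,244)]
print("storey",A(S[0],S[1],.07),A(S[3],S[2],.07),np.mean([watz(c,ob,p,.07) for p in S],0),watz(c,ob,(273,209),.07))
print("core",A((229,182),(294,159),.05))
s=bot.camera("scene")
a,b=atz(s,(149,131),.027),atz(s,(184,126),.027);print("roof",a,b,np.degrees(np.arctan2(*(b-a)[[1,0]])))
cv2.imwrite("pics/b.png",np.hstack([cv2.resize(c["img"][100:280,170:370],None,fx=2.6,fy=2.6),cv2.resize(s["img"][105:150,135:195],(280,468))[:,:]])[:,:,::-1])
E
```

```text
base 9.99980536291189 9.69806110919217 [ 0.56564035 -0.04099426  0.01      ]
storey 11.129546157722052 8.465686600319374 [ 0.56657163 -0.03927788  0.07      ] [ 0.56590258 -0.037914    0.07      ]
core 19.8732374331567
roof [ 0.50954801 -0.36905878  0.027     ] [ 0.43029074 -0.30394096  0.027     ] 140.59345259920244
```

View pics/b.png

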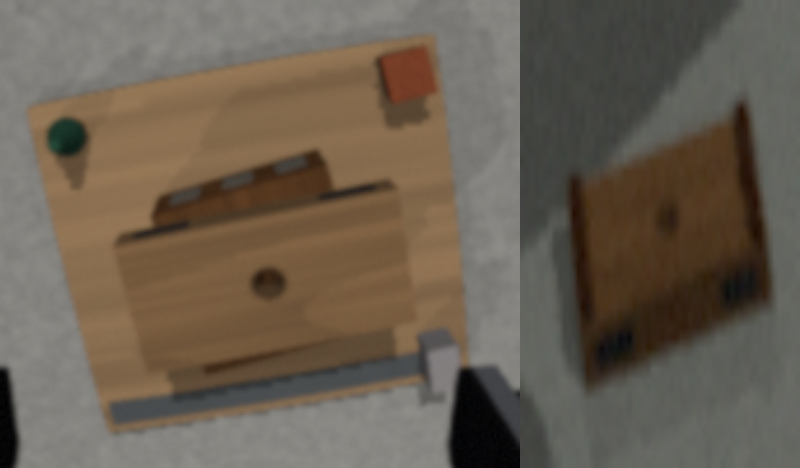

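The wrist crop shows base yaw ≈ 9.8°, storey ≈ 9.8°, and the core edge at ≈ 19.5° (twist ≈ 10°). The roof is near (0.47, −0.337) at yaw ≈ −40°. Moving above the roof.

```bash
python3 -m inch '[[-1.3,-5.7,0,10],[-2.6,-11.4,0,20],[-4,-17,0,30],[-5.4,-22.8,0,40],[-6.8,-28.5,0,50],[-8,-33.7,0,50],[-8,-33.7,0,50],[-8,-33.7,0,50]]' 8.5 40
python3 - <<'E'
from h import *
ob=bot.get_obs();print(ob["q"],ob["ee_pos"],ob["tcp_rot"])
c=bot.camera("wrist");save(c,"w1")
for k,z in(("roof_mid",.012),("roof",0)):
    for r in bot.landmark_of(k,c)[:2]: print(k,r,watz(c,ob,r["point"],z))
E
```

```text
time: 3.35
ee_pos: [0.4699, -0.337, 0.2018]
tcp_rot: [180.0, -0.0, 139.9]
wrist_force: [0.4, 0.1, -0.8]
opening: 0.0851
grasp_force: 0.0
[-3.56561020e+01  8.96188594e+00  1.44395233e+01  9.55025171e+01
  1.65016816e-02  4.40152838e+00] [ 0.46988047 -0.33698637  0.20182992] [ 1.79985456e+02 -2.60728151e-02  1.39942369e+02]
roof_mid {'point': [245.9, 159.1], 'score': 0.66} [ 0.45466156 -0.3455599   0.012     ]
roof_mid {'point': [464.5, 92.8], 'score': 0.53} [ 0.57342328 -0.0423163   0.012     ]
roof {'point': [243.3, 159.5], 'score': 0.65} [ 0.45420373 -0.35024405  0.        ]
roof {'point': [451.6, 14.0], 'score': 0.55} [0.47436698 0.02518119 0.        ]
```

View pics/w1.png

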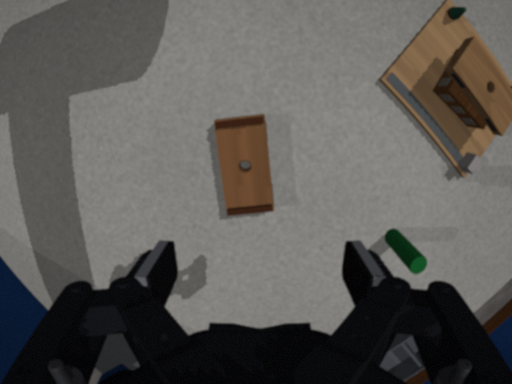

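```bash
python3 - <<'E'
from h import *
ob=bot.get_obs();c=bot.camera("wrist")
g=cv2.cvtColor(c["img"],cv2.COLOR_RGB2HSV)
m=((g[...,1]>90)&(g[...,2]>40)).astype(np.uint8);m[:,:190]=0;m[:,300:]=0;m[:90]=0;m[232:]=0
n,l,s,_=cv2.connectedComponentsWithStats(m);i=1+np.argmax(s[1:,4]);print(s[i])
k=cv2.findContours((l==i).astype(np.uint8),0,2)[0][0][:,0]
W=np.array([watz(c,ob,p,.027)[:2] for p in k],np.float32)
print(cv2.minAreaRect(W*1000))
P=[(215,121),(265,115),(272,210),(228,214)]
X=np.array([watz(c,ob,p,.03) for p in P]);print(X.mean(0));
for a,b in((0,3),(1,2)): d=X[a]-X[b];print(np.degrees(np.arctan2(d[1],d[0])),np.linalg.norm(d))
print(watz(c,ob,(245,165.5),.024))
E
```

```text
[ 214  115   58  100 4579]
((458.3495788574219, -350.48052978515625), (58.649986267089844, 117.9238052368164), 55.954837799072266)
[ 0.45938841 -0.34860047  0.03      ]
146.17261678892325 0.11509219115966526
144.53288871732667 0.11579180073953951
[ 0.45932487 -0.34879932  0.024     ]
```

```bash
python3 -m inch '[[-1.1,-1.2,-3,6],[-1.1,-1.2,-8,6],[-1.1,-1.2,-13,6],[-1.1,-1.2,-17,6],[-1.1,-1.2,-18.9,6],[-1.1,-1.2,-18.9,6],[-1.1,-1.2,-18.9,6],[-1.1,-1.2,-18.9,6]]' 8.5 40
python3 -m inch '[[0,0,0,0],[0,0,0,0],[0,0,0,0],[0,0,0,0],[0,0,0,0],[0,0,0,0],[0,0,0,0],[0,0,0,0]]' 5 40
```

```text
time: 4.55
ee_pos: [0.4599, -0.3496, 0.0148]
tcp_rot: [-180.0, 0.2, 146.0]
wrist_force: [-0.1, -0.1, -0.3]
opening: 0.0848
grasp_force: 0.0
time: 5.55
ee_pos: [0.459, -0.349, 0.013]
tcp_rot: [180.0, 0.0, 146.0]
wrist_force: [0.3, -0.3, 0.0]
opening: 0.0498
grasp_force: 0.0
```

```bash
python3 - <<'E'
from h import *
print(bot.get_obs()["grasp_force"],bot.get_obs()["opening"])
c=bot.camera("wrist");s=bot.camera("scene")
cv2.imwrite("pics/w2.png",np.hstack([c["img"],cv2.resize(s["img"][90:186,120:195],(288,384))])[:,:,::-1])
E
```

```text
0.0 0.04984771748557855
```

View pics/w2.png

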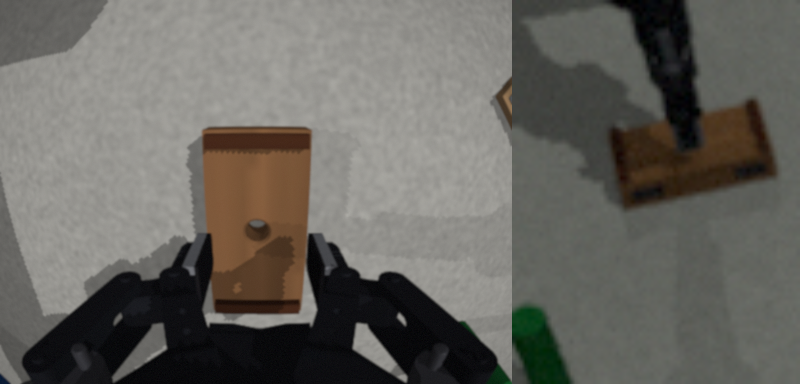

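```bash
python3 - <<'E'
from h import *
ob=bot.get_obs();c=bot.camera("wrist")
M=np.array(c["mount"]);print(np.round(M,4))
R=rpy(ob["tcp_rot"]);e=np.array(ob["ee_pos"])
for t in([0,0,0],[0,.025,0],[0,.025,.008],[0,.025,-.011],[0,.03,0],[0,.03,-.02],[0,-.03,0],[.011,.03,0],[-.011,.03,0]): print(t,wproj(c,ob,e+R@np.array(t)))
for p,z in(((258,228),.024),((204,129),.03),((310,129),.03),((214,313),.03),((301,313),.03)): print(p,watz(c,ob,p,z))
E
```

```text
[[-1.400e-03 -9.582e-01 -2.861e-01  7.150e-02]
 [ 1.000e+00 -1.500e-03  1.000e-04 -0.000e+00]
 [-5.000e-04 -2.861e-01  9.582e-01 -1.728e-01]
 [ 0.000e+00  0.000e+00  0.000e+00  1.000e+00]]
[0, 0, 0] [259.37734653 222.60282377]
[0, 0.025, 0] [298.96502625 222.36490075]
[0, 0.025, 0.008] [297.44482321 217.72700807]
[0, 0.025, -0.011] [301.2496075  229.36566556]
[0, 0.03, 0] [306.76011651 222.27560381]
[0, 0.03, -0.02] [311.92312669 235.55537767]
[0, -0.03, 0] [211.99241544 222.41533939]
[0.011, 0.03, 0] [307.66841795 205.89192914]
[-0.011, 0.03, 0] [305.7979006  237.95234217]
(258, 228) [ 0.45762508 -0.34906835  0.024     ]
(204, 129) [ 0.39310982 -0.33969811  0.03      ]
(310, 129) [ 0.42445768 -0.29347841  0.03      ]
(214, 313) [ 0.49125077 -0.40757181  0.03      ]
(301, 313) [ 0.52383599 -0.35922172  0.03      ]
```

```bash
python3 - <<'E'
from h import *
ob=bot.get_obs();c=bot.camera("wrist")
R=rpy(ob["tcp_rot"]);e=np.array(ob["ee_pos"])
for y in(.025,.03,.0425):
  for z in(.008,-.005,-.02,-.03,-.04,-.05,-.06):
    print(y,z,[np.round(wproj(c,ob,e+R@np.array([x,y,z]))) for x in(.011,-.011)])
s=bot.camera("side");f=192/np.tan(np.radians(s["fovy"])/2)
for X in(e,e+[0,0,-.008],[*e[:2],.024],[*e[:2],.05]):
    p=s["R"]@np.array(X)+s["t"];print(p[:2]/p[2]*f+[s["cx"],s["cy"]])
x,y=(p[:2]/p[2]*f+[s["cx"],s["cy"]]).astype(int)
cv2.imwrite("pics/s2.png",cv2.resize(s["img"][y-50:y+50,x-60:x+60],(720,600),interpolation=2)[:,:,::-1]);print(x-60,y-50)
E
```

```text
0.025 0.008 [array([298., 202.]), array([297., 233.])]
0.025 -0.005 [array([301., 209.]), array([299., 241.])]
0.025 -0.02 [array([304., 218.]), array([302., 253.])]
0.025 -0.03 [array([307., 225.]), array([305., 261.])]
0.025 -0.04 [array([310., 233.]), array([307., 271.])]
0.025 -0.05 [array([313., 241.]), array([310., 281.])]
0.025 -0.06 [array([317., 252.]), array([313., 293.])]
0.03 0.008 [array([306., 202.]), array([304., 233.])]
0.03 -0.005 [array([309., 209.]), array([307., 241.])]
0.03 -0.02 [array([313., 218.]), array([311., 252.])]
0.03 -0.03 [array([316., 225.]), array([313., 261.])]
0.03 -0.04 [array([320., 232.]), array([316., 270.])]
0.03 -0.05 [array([324., 241.]), array([320., 281.])]
0.03 -0.06 [array([328., 251.]), array([324., 292.])]
0.0425 0.008 [array([325., 202.]), array([322., 233.])]
0.0425 -0.005 [array([329., 208.]), array([326., 241.])]
0.0425 -0.02 [array([335., 217.]), array([331., 252.])]
0.0425 -0.03 [array([339., 224.]), array([335., 260.])]
0.0425 -0.04 [array([344., 232.]), array([339., 269.])]
0.0425 -0.05 [array([349., 240.]), array([344., 279.])]
0.0425 -0.06 [array([355., 250.]), array([349., 291.])]
[368.2650402  176.61785503]
[367.89353671 179.01245343]
[368.78124749 173.29054001]
[370.0212417  165.29791484]
310 115
```

View pics/s2.png

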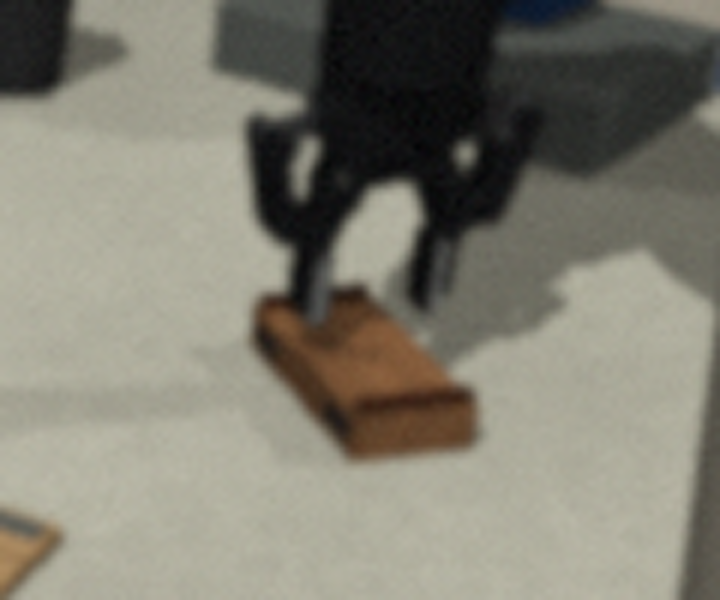

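The side view shows the fingertips hovering about 40 mm above where the stated tool geometry puts them, at z ≈ 0.045–0.05, over the roof. The wrist view agrees. I'll reopen and go 4 cm lower, trusting the pictures.

```bash
python3 -m inch '[[0,0,0,0],[0,0,0,0],[0,0,0,0],[0,0,-0.5,0],[0,0,-1.5,0],[0,0,-2.5,0],[0,0,-3.3,0],[0,0,-4,0]]' 8.5 40
python3 -m inch '[[0,0,0,0],[0,0,0,0],[0,0,0,0],[0,0,0,0],[0,0,0,0],[0,0,0,0],[0,0,0,0],[0,0,0,0]]' 5 40
python3 - <<'E'
from h import *
s=bot.camera("side");c=bot.camera("wrist")
cv2.imwrite("pics/s3.png",np.hstack([cv2.resize(s["img"][115:215,310:430],(400,333),interpolation=2),cv2.resize(c["img"],(400,333))])[:,:,::-1])
E
```

```text
time: 6.8
ee_pos: [0.4588, -0.3489, -0.0278]
tcp_rot: [180.0, -0.0, 146.0]
wrist_force: [-0.4, -0.3, -0.1]
opening: 0.085
grasp_force: 0.0
time: 7.8
ee_pos: [0.4591, -0.3491, -0.0268]
tcp_rot: [180.0, 0.0, 146.0]
wrist_force: [-0.0, 0.3, 3.7]
opening: 0.0588
grasp_force: 45.1
```

View pics/s3.png

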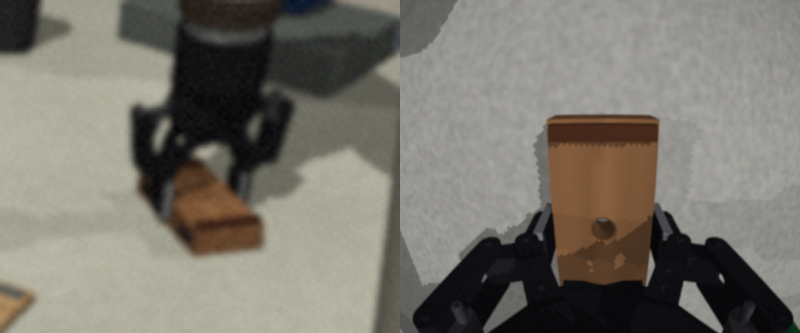

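The roof is now gripped: opening 59 mm, 45 N, fingers either side of the slab and the hole in view at about (259,263). Next I measure the hole relative to the TCP and lift.

```bash
python3 - <<'E'
from h import *
ob=bot.get_obs();c=bot.camera("wrist")
g=cv2.cvtColor(c["img"],cv2.COLOR_RGB2GRAY)[240:285,235:285];g=cv2.GaussianBlur(g,(5,5),0)
m=(g<75).astype(np.uint8);n,l,s,ce=cv2.connectedComponentsWithStats(m);print(s[:5],ce[:5]+[235,240])
for p in((258.6,263),):
    X=watz(c,ob,p,.024);print(X,rpy(ob["tcp_rot"]).T@(X-ob["ee_pos"]))
P=[(548-400,122),(658-400,122),(555-400,283),(650-400,285)]
X=[watz(c,ob,(a*1.28,b*384/333),.03) for a,b in P]
for a,b in((0,2),(1,3)): d=X[a]-X[b];print(np.degrees(np.arctan2(d[1],d[0])))
print(X)
E
python3 -m inch '[[0,0,1,0],[0,0,4,0],[0,0,8,0],[0,0,12,0],[0,0,16,0],[1.5,5,17,8],[3,10,17,16],[4.5,15,17,24]]' 5 60
```

```text
[[   0    0   50   45 1320]
 [   7   13   43   32  930]] [[257.58939394 256.76287879]
 [262.21182796 269.43333333]]
[ 0.45866161 -0.34927825  0.024     ] [ 0.0002888  -0.00039842 -0.05074196]
143.54070235639026
148.0388184889303
[array([ 0.39525034, -0.33954203,  0.03      ]), array([ 0.42664825, -0.29311738,  0.03      ]), array([ 0.471161  , -0.39562956,  0.03      ]), array([ 0.50818024, -0.34398745,  0.03      ])]
time: 8.95
ee_pos: [0.504, -0.1976, 0.1432]
tcp_rot: [180.0, -0.0, 170.2]
wrist_force: [0.4, 0.1, -1.2]
opening: 0.0587
grasp_force: 66.2
```

```bash
python3 - <<'E'
from h import *
ob=bot.get_obs();c=bot.camera("wrist");save(c,"w4")
for k,z in(("storey_mid",.06),("storey",.05),("board_top",.01),("base",0)):
    for r in bot.landmark_of(k,c)[:1]: print(k,r,watz(c,ob,r["point"],z))
E
```

```text
storey_mid {'point': [420.9, 216.3], 'score': 0.72} [ 0.56269976 -0.03948235  0.06      ]
storey {'point': [415.2, 217.9], 'score': 0.86} [ 0.56813164 -0.0410149   0.05      ]
base {'point': [398.0, 200.3], 'score': 0.88} [ 0.56512586 -0.03860892  0.        ]
```

View pics/w4.png

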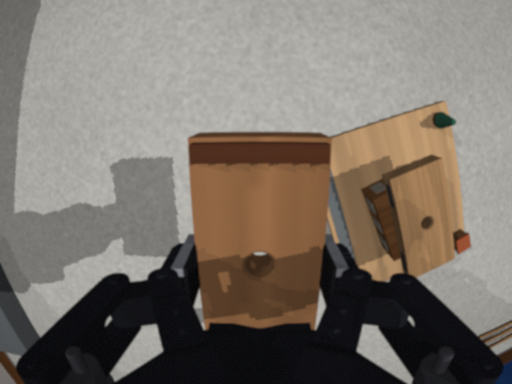

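```bash
python3 - <<'E'
from h import *
ob=bot.get_obs();c=bot.camera("wrist")
print("hole",watz(c,ob,(427,222.5),.07))
A=lambda a,b,z:np.degrees(np.arctan2(*(watz(c,ob,b,z)-watz(c,ob,a,z))[[1,0]]))
S=[(389,176),(440,157),(460,257),(412,278)]
X=[watz(c,ob,p,.07) for p in S];print(np.round(X,4),np.mean(X,0),A(S[0],S[3],.07),A(S[1],S[2],.07),A(S[0],S[1],.07)-90)
print("base edge",A((331,137),(443,102),.01)-90, A((443,102),(462,205),.01),watz(c,ob,(443,102),.01))
cv2.imwrite("pics/w4c.png",cv2.resize(c["img"][90:300,320:480],(610,800)[::1] if 0 else (456,598),interpolation=2)[:,:,::-1])
E
```

```text
hole [ 0.56638267 -0.03940661  0.07      ]
[[ 0.511  -0.0814  0.07  ]
 [ 0.5012 -0.024   0.07  ]
 [ 0.6208  0.0105  0.07  ]
 [ 0.6301 -0.0539  0.07  ]] [ 0.56579119 -0.03718776  0.07      ] 12.995936911254509 16.12026000785785 9.700966217502128
base edge 9.364834554829557 11.737193258367245 [0.45313942 0.0253653  0.01      ]
```

View pics/w4c.png

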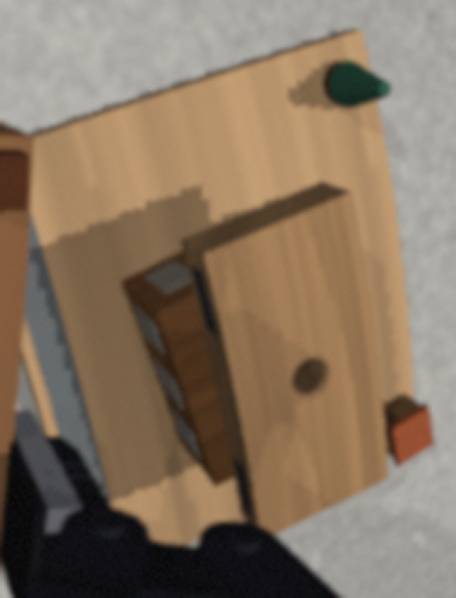

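Nine views used; the storey hole is at about (0.566, −0.039), board yaw ≈ 9.8°. Carrying the roof over and lowering it.

```bash
python3 -m inch '[[2,5.3,0,7],[4.2,10.7,0,14],[6.2,16,0,19.8],[6.2,16,-2.5,19.8],[6.2,16,-5.5,19.8],[6.2,16,-8,19.8],[6.2,16,-9,19.8],[6.2,16,-9,19.8]]' 5 60
python3 -m inch '[[0,0,-0.15,0],[0,0,-0.3,0],[0,0,-0.45,0],[0,0,-0.6,0],[0,0,-0.75,0],[0,0,-0.85,0],[0,0,-0.9,0],[0,0,-0.9,0]]' 5 60
```

```text
time: 10.25
ee_pos: [0.5657, -0.0398, 0.0528]
tcp_rot: [180.0, -0.1, -170.3]
wrist_force: [-0.3, 0.1, -1.1]
opening: 0.059
grasp_force: 66.2
time: 11.25
ee_pos: [0.566, -0.039, 0.0439]
tcp_rot: [180.0, -0.0, -170.2]
wrist_force: [-0.1, -0.2, -2.0]
opening: 0.0589
grasp_force: 66.2
```

```bash
python3 -m inch '[[0,0,-0.03,0],[0,0,-0.06,0],[0,0,-0.09,0],[0,0,-0.12,0],[0,0,-0.15,0],[0,0,-0.15,0],[0,0,-0.15,0],[0,0,-0.15,0]]' 5 60
```

```text
time: 12.25
ee_pos: [0.5661, -0.039, 0.0434]
tcp_rot: [-180.0, 0.0, -170.2]
wrist_force: [-3.0, 0.6, 6.8]
opening: 0.0584
grasp_force: 67.2
```

```bash
python3 -m inch '[[0,0,0,0],[0,0,0,0],[0,0,0,0],[0,0,0,0],[0,0,-0.3,0],[0,0,-0.6,0],[0,0,-1,0],[0,0,-1,0]]' 8.5 20
python3 -m inch '[[0,0,0,0],[0,0,0,0],[0,0,0,0],[0,0,0,0],[0,0,0,0],[0,0,0,0],[0,0,0,0],[0,0,0,0]]' 5 20
```

```text
time: 13.25
ee_pos: [0.5657, -0.039, 0.032]
tcp_rot: [180.0, -0.0, -170.2]
wrist_force: [0.5, -0.2, 0.3]
opening: 0.0851
grasp_force: 0.0
time: 14.25
ee_pos: [0.5662, -0.0388, 0.0328]
tcp_rot: [180.0, 0.0, -170.2]
wrist_force: [-0.6, 3.5, 5.0]
opening: 0.0595
grasp_force: 23.0
```

```bash
python3 -m inch '[[0,0,0,0],[0,0,0,0],[0,0,0,0],[0,0,3,0],[0,0,8,0],[0,0,13,0],[0,0,17,0],[0,0,17,0]]' 8.5 20
python3 - <<'E'
from h import *
ob=bot.get_obs();c=bot.camera("wrist");save(c,"w5")
print(wproj(c,ob,[.566,-.039,.094]))
for k,z in(("roof_mid",.082),("storey_mid",.06)):
    for r in bot.landmark_of(k,c)[:1]: print(k,r,watz(c,ob,r["point"],z))
g=cv2.GaussianBlur(cv2.cvtColor(c["img"],cv2.COLOR_RGB2GRAY),(5,5),0)
u,v=wproj(c,ob,[.566,-.039,.094]).astype(int);p=g[v-20:v+20,u-20:u+20];print(p[::3,::3])
E
python3 -m inch '[[-1.5,6,1,0],[-3,12,1,0],[-4.5,18,1,0],[-6,24,1,0],[-7,30,1,0],[-8,36,1,0],[-8,36,1,0],[-8,36,1,0]]' 8.5 20
python3 - <<'E'
from h import *
ob=bot.get_obs();print(ob["ee_pos"],ob["tcp_rot"]);c=bot.camera("wrist");save(c,"w6")
for k,z in(("pin_head",.095),("pin_shoulder",.075),("stand",0)):
    for r in bot.landmark_of(k,c)[:3]: print(k,r,watz(c,ob,r["point"],z))
h=c["img"].astype(int);m=((h[...,0]>110)&(h[...,1]<60)&(h[...,2]<60)).astype(np.uint8)
n,l,s,ce=cv2.connectedComponentsWithStats(m)
for i in range(1,n):
    if s[i,4]>60:
        k=cv2.findContours((l==i).astype(np.uint8),0,2)[0][0][:,0]
        W=np.array([watz(c,ob,q,.115)[:2] for q in k],np.float32)
        print(s[i],cv2.minAreaRect(W*1000),cv2.approxPolyDP(k,3,True)[:,0].tolist())
E
```

```text
time: 15.25
ee_pos: [0.5673, -0.0392, 0.2059]
tcp_rot: [-179.9, 0.3, -170.2]
wrist_force: [0.6, 0.2, 0.2]
opening: 0.0851
grasp_force: 0.0
[260.86288939 177.6056693 ]
roof_mid {'point': [257.1, 173.9], 'score': 0.86} [ 0.56576117 -0.04290632  0.082     ]
storey_mid {'point': [262.1, 171.8], 'score': 0.68} [ 0.5676967  -0.03720297  0.06      ]
[[87 86 85 83 83 86 89 90 91 87 84 82 81 82]
 [87 86 85 83 82 85 89 90 90 87 84 82 81 81]
 [87 86 85 83 82 85 89 90 90 87 83 82 81 81]
 [87 86 84 83 82 85 89 90 90 87 84 82 81 81]
 [87 86 84 82 82 85 86 86 88 86 84 82 81 81]
 [87 86 84 82 80 72 58 55 66 82 83 82 81 81]
 [87 86 85 82 74 50 40 41 44 64 82 82 80 81]
 [87 86 84 82 70 45 43 44 41 53 80 81 80 81]
 [87 86 84 82 74 49 36 37 42 61 81 81 80 81]
 [87 86 84 82 80 70 54 52 63 78 83 81 80 80]
 [86 85 84 82 81 83 83 83 85 85 83 80 80 80]
 [86 85 83 82 81 84 88 90 89 85 83 81 80 80]
 [86 85 83 81 80 84 88 89 89 85 82 81 80 80]
 [86 85 83 81 80 83 87 89 89 85 82 80 79 80]]
time: 16.4
ee_pos: [0.4855, 0.3207, 0.2111]
tcp_rot: [-179.9, -0.1, -170.2]
wrist_force: [0.3, 0.1, 0.7]
opening: 0.0852
gra
[... 174 characters left out ...]
95     ]
pin_head {'point': [363.8, 182.8], 'score': 0.77} [0.47102666 0.42820621 0.095     ]
pin_head {'point': [265.7, 177.8], 'score': 0.59} [0.48385368 0.3258379  0.095     ]
pin_shoulder {'point': [308.3, 95.7], 'score': 0.96} [0.39478717 0.35522951 0.075     ]
pin_shoulder {'point': [260.2, 175.2], 'score': 0.84} [0.48678962 0.3207967  0.075     ]
pin_shoulder {'point': [359.9, 177.6], 'score': 0.64} [0.46993068 0.43033873 0.075     ]
stand {'point': [265.7, 162.2], 'score': 0.95} [0.48563554 0.32805757 0.        ]
[251 172  28  27 563] ((486.37384033203125, 324.5285339355469), (22.642425537109375, 23.679861068725586), 22.34076499938965) [[274, 172], [251, 177], [255, 198], [278, 193]]
```

```bash
python3 -m inch '[[0,0.35,0,6.5],[0,0.35,0,12.5],[0,0.35,-3,12.5],[0,0.35,-7,12.5],[0,0.35,-11,12.5],[0,0.35,-14,12.5],[0,0.35,-15.7,12.5],[0,0.35,-15.7,12.5]]' 5.5 60
python3 - <<'E'
from h import *
ob=bot.get_obs();c=bot.camera("wrist");s=bot.camera("side");print(ob["ee_pos"],ob["wrist_force"])
h=c["img"].astype(int);m=((h[...,0]>110)&(h[...,1]<60)&(h[...,2]<60)).astype(np.uint8)
n,l,st,ce=cv2.connectedComponentsWithStats(m);i=1+np.argmax(st[1:,4])
k=cv2.findContours((l==i).astype(np.uint8),0,2)[0][0][:,0]
print(st[i],cv2.approxPolyDP(k,3,True)[:,0].tolist(),wproj(c,ob,[*ob["ee_pos"][:2],.115]))
cv2.imwrite("pics/v10.png",np.hstack([cv2.resize(s["img"][210:330,100:220],(450,450),interpolation=2),cv2.resize(c["img"][100:350,160:355],(350,450))])[:,:,::-1])
E
```

```text
time: 17.6
ee_pos: [0.4858, 0.3237, 0.0549]
tcp_rot: [-180.0, -0.1, -157.7]
wrist_force: [0.4, 0.5, 0.3]
opening: 0.0552
grasp_force: 0.0
[0.48579633 0.32371029 0.0549065 ] [0.36853435 0.45069453 0.26958348]
[252 289  36   7 131] [[287, 291], [252, 295], [286, 295]] [261.83318726 274.8771291 ]
```

View pics/v10.png

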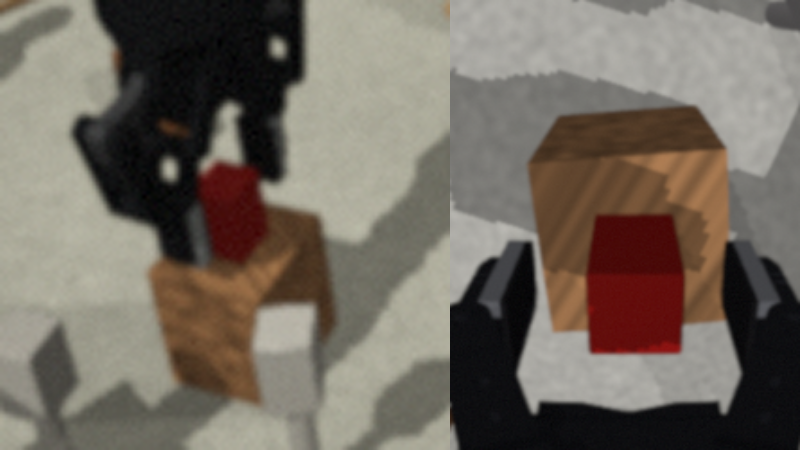

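The fingers straddle the red head, evenly centred (wrist crop columns 535–740, head at 635), with the tips around mid-head. I lower 5 mm, close, then lift.

```bash
python3 -m inch '[[0,0,-0.5,0],[0,0,-0.5,0],[0,0,-0.5,0],[0,0,-0.5,0],[0,0,-0.5,0],[0,0,-0.5,0],[0,0,-0.5,0],[0,0,-0.5,0]]' 1.5 80
python3 -m inch '[[0,0,1.5,0],[0,0,4,0],[0,0,8,0],[0,0,12,0],[0,0,15,0],[0,0,15,0],[0,0,15,0],[0,0,15,0]]' 1.5 80
python3 - <<'E'
from h import *
ob=bot.get_obs();print(ob["ee_pos"])
for n in("side","scene","wrist"):
    ob=bot.get_obs();c=bot.camera(n)
    h=c["img"].astype(int);m=((h[...,0]>90)&(h[...,1]<55)&(h[...,2]<55)).astype(np.uint8)
    q,l,st,ce=cv2.connectedComponentsWithStats(m);i=1+np.argmax(st[1:,4]);print(n,st[i],ce[i])
    for k in("pin_tip","pin_shoulder","pin_head"):
        for r in bot.landmark_of(k,c)[:3]:
            o,d=wray(c,ob,r["point"]) if n=="wrist" else ray(c,r["point"])
            e=np.array([.486,.324]);t=np.dot(e-o[:2],d[:2])/np.dot(d[:2],d[:2]);print(k,r["score"],np.round(r["point"]),"closest",np.round(o+t*d,4))
E
```

```text
time: 18.7
ee_pos: [0.4862, 0.3247, 0.0509]
tcp_rot: [180.0, 0.0, -157.7]
wrist_force: [-0.6, 1.1, 6.4]
opening: 0.0226
grasp_force: 78.5
time: 19.7
ee_pos: [0.4856, 0.3242, 0.1991]
tcp_rot: [-180.0, -0.1, -157.7]
wrist_force: [-0.3, -0.8, -2.0]
opening: 0.023
grasp_force: 78.3
[0.48555126 0.32417646 0.19909622]
side [146 184   3   3   6] [146.83333333 184.83333333]
pin_tip 0.76 [183. 340.] closest [ 0.4789  0.3101 -0.1163]
pin_tip 0.68 [159. 238.] closest [0.4828 0.3175 0.1544]
pin_tip 0.67 [117. 341.] closest [ 0.511   0.4235 -0.0405]
pin_shoulder 0.9 [113. 315.] closest [0.5107 0.4181 0.0246]
pin_shoulder 0.85 [149. 206.] closest [0.4853 0.3225 0.2217]
pin_shoulder 0.78 [180. 312.] closest [ 0.4769  0.3064 -0.0324]
pin_head 0.97 [147. 195.] closest [0.4852 0.3224 0.2412]
pin_head 0.93 [176. 306.] closest [ 0.4798  0.3116 -0.014 ]
pin_head 0.85 [108. 309.] closest [0.511  0.4229 0.044 ]Traceback (most recent call last):
  File "<stdin>", line 6, in <module>
    return _wrapfunc(a, 'argmax', axis=axis, out=out, **kwds)
    return bound(*args, **kwds)
ValueError: attempt to get argmax of an empty sequence
```

```bash
python3 -m inch '[[1.3,-5.8,0,0],[2.6,-11.6,0,0],[4,-17.4,0,0],[5.4,-23.2,0,0],[6.7,-29,0,0],[7.8,-34.6,0,0],[8,-36.35,-2,0],[8,-36.35,-4,0]]' 1.5 80
python3 - <<'E'
from h import *
ob=bot.get_obs();c=bot.camera("wrist");save(c,"w7");e=ob["ee_pos"];print(e)
print("tip px",wproj(c,ob,[e[0],e[1],e[2]-.0434]),"hole px",wproj(c,ob,[.566,-.039,.094]))
for k in("pin_tip","roof_mid"):
    for r in bot.landmark_of(k,c)[:2]: print(k,r,watz(c,ob,r["point"],e[2]-.0434 if k=="pin_tip" else .082))
for n in("side","scene"):
    c=bot.camera(n)
    for r in bot.landmark_of("pin_tip",c)[:2]: print(n,r,atz(c,r["point"],e[2]-.0434))
E
```

```text
time: 20.95
ee_pos: [0.5661, -0.0408, 0.1598]
tcp_rot: [-180.0, 0.0, -157.9]
wrist_force: [0.5, 0.6, -1.7]
opening: 0.0232
grasp_force: 78.7
[ 0.56613043 -0.04084933  0.1598284 ]
tip px [260.80957235 201.5205779 ] hole px [262.78804856 193.71234466]
pin_tip {'point': [258.1, 203.8], 'score': 0.82} [ 0.56862233 -0.04208202  0.1164284 ]
roof_mid {'point': [263.2, 188.3], 'score': 0.75} [ 0.56460772 -0.03903749  0.082     ]
side {'point': [119.8, 341.8], 'score': 0.8} [0.37280688 0.45568425 0.1164284 ]
side {'point': [182.6, 342.3], 'score': 0.75} [0.311268   0.39647981 0.1164284 ]
scene {'point': [405.1, 284.9], 'score': 0.88} [0.54524584 0.41335445 0.1164284 ]
scene {'point': [218.9, 177.2], 'score': 0.8} [ 0.565896   -0.03879242  0.1164284 ]
```

```bash
python3 -m inch '[[0,0,-0.8,0],[0,0,-1.6,0],[0,0,-2,0],[0,0,-2.3,0],[0,0,-2.6,0],[0,0,-2.9,0],[0,0,-3.2,0],[0,0,-3.4,0]]' 1.5 80
```

```text
time: 22.3
ee_pos: [0.5662, -0.0389, 0.1264]
tcp_rot: [180.0, 0.0, -157.7]
wrist_force: [0.8, 0.9, -0.6]
opening: 0.0232
grasp_force: 78.7
```

```bash
python3 -m inch '[[0,0,-0.3,0],[0,0,-0.6,0],[0,0,-0.9,0],[0,0,-1.2,0],[0,0,-1.5,0],[0,0,-1.7,0],[0,0,-1.9,0],[0,0,-1.9,0]]' 1.5 80
```

```text
time: 23.3
ee_pos: [0.5658, -0.0391, 0.1072]
tcp_rot: [180.0, -0.0, -157.7]
wrist_force: [0.5, 0.4, -0.5]
opening: 0.0232
grasp_force: 78.7
```

```bash
python3 -m inch '[[0,0,-0.3,0],[0,0,-0.6,0],[0,0,-0.9,0],[0,0,-1.1,0],[0,0,-1.2,0],[0,0,-1.3,0],[0,0,-1.4,0],[0,0,-1.5,0]]' 1.5 80
```

```text
time: 24.3
ee_pos: [0.5663, -0.039, 0.0936]
tcp_rot: [-180.0, 0.1, -157.7]
wrist_force: [-2.9, 0.4, 11.5]
opening: 0.0229
grasp_force: 80.2
```

Tip rests on the core top at 11.5 N contact. Before sliding, I refine the base centre and core twist from the saved pictures, which costs no robot time.

```bash
python3 - <<'E'
from h import *
c=bot.camera("wrist")   # intrinsics/mount only
ob={"ee_pos":[.54973,0,.20127],"tcp_rot":[-179.923,0,90]}
im=cv2.imread("pics/wrist0.png")[:,:,::-1].copy();g=cv2.cvtColor(im,cv2.COLOR_RGB2HSV)
roi=np.zeros(g.shape[:2],bool);roi[105:275,170:365]=1
m=((g[...,1]>60)&roi).astype(np.uint8);k=max(cv2.findContours(m,0,1)[0],key=cv2.contourArea)[:,0]
W=np.array([watz(c,ob,q,.01)[:2] for q in k],np.float32)*1000
print("base",cv2.minAreaRect(W),cv2.approxPolyDP(k,6,True)[:,0].tolist())
# storey hole & core rows: dump V channel over the core strip
roi[:]=0;roi[150:195,222:305]=1
print(g[152:192:2,224:304:3,2]); 
h=cv2.GaussianBlur(g[...,2],(3,3),0)[195:225,258:290];y,x=np.where(h<90);print("hole px",x.mean()+258,y.mean()+195,len(x),watz(c,ob,(x.mean()+258,y.mean()+195),.07))
E
```

```text
base ((561.92529296875, -40.202056884765625), (199.21331787109375, 180.47801208496094), 10.19902515411377) [[335, 113], [180, 142], [212, 265], [332, 246], [220, 263], [211, 255], [330, 235], [339, 225], [349, 242]]
[[143 143 143 144 144 144 144 143 134 130 130 130 130 129 130 130 131 130
  132 132 134 136 137 137 139 140 140]
 [143 143 144 143 143 142 142 140 130 129 129 129 130 130 131 132 134 135
  136 138 139 138 139 139 139 140 139]
 [143 142 143 140 140 140 139 140 131 130 131 132 133 134 137 138 139 139
  139 139 139 139 131 137 139 137 138]
 [140 141 139 140 139 141 141 138 133 134 136 138 138 139 140 140 139 139
  139 137 129 105  77 116 136 137 135]
 [139 139 141 142 143 144 144 137 138 140 139 139 139 140 138 137 137 132
  121  99  78  61  57  87 133 134 134]
 [142 144 145 148 149 148 141 138 138 138 137 137 136 136 134 129 116  92
   74  68  69  64  56  59 125 134 134]
 [147 149 149 149 150 142 137 137 135 135 134 134 131 126 109  80  62  59
   69  68  66  60  64  70 114 133 133]
 [149 149 148 147 146 137 134 132 132 132 130 121 103  80  67  56  56  60
   66  65  66  74  
[... 763 characters left out ...]
  75  78
   84  93 104 115 121 125 124 121 120]
 [148 130  70  80  80  77  81  86  81  80  77  75  74  75  80  86  95 106
  117 122 125 123 122 118 116 113 113]
 [146 134  80  85  78  74  71  77  75  74  76  81  89 100 109 118 123 125
  124 121 118 114 113 112 112 112 113]
 [147 134  75  67  53  41  56  79  83  92 104 113 120 125 125 122 121 117
  114 112 111 110 112 111 112 113 113]
 [ 98  70  42  43  56  72  93 106 117 122 125 125 122 119 117 114 112 111
  111 111 112 113 114 114 117 121 124]
 [ 44  58  75  95 106 119 123 125 125 123 118 117 114 111 110 111 112 112
  113 114 114 118 122 126 129 130 130]]
hole px 272.9527559055118 208.48031496062993 127 [ 0.56318008 -0.03727925  0.07      ]
```

```bash
python3 - <<'E'
from h import *
c=bot.camera("wrist")
ob={"ee_pos":[.54973,0,.20127],"tcp_rot":[-179.923,0,90]}
P=np.array([(288,158),(281,160),(275,162),(269,164),(263,166),(255.5,168),(249.5,170),(241.5,172),(234.5,174)])
X=np.array([watz(c,ob,p,.01)[:2] for p in P]);vx=cv2.fitLine(X.astype(np.float32)*1000,2,0,.01,.01).ravel()
a=np.degrees(np.arctan2(vx[1],vx[0]));print("edge",a,vx)
A,B=watz(c,ob,(231,176),.01),watz(c,ob,(291,157),.01);print(A,B,np.linalg.norm(A-B))
d=np.array([np.cos(np.radians(a)),np.sin(np.radians(a))]);n=np.array([d[1],-d[0]])
print("core centre",(A+B)[:2]/2+.04*n, "rel hole of storey",(A+B)[:2]/2+.04*n-[.5632,-.0373])
for k in range(4):
    t=np.radians(a+90*k);print(k,8*np.cos(t),8*np.sin(t))
E
```

```text
edge 17.105556 [ 9.5576447e-01  2.9413304e-01  5.5145599e+02 -2.5823672e+00]
[ 0.51255561 -0.01534492  0.01      ] [0.58776245 0.00894413 0.01      ] 0.07903180717482573
core centre [ 0.56192435 -0.04143097] rel hole of storey [-0.00127565 -0.00413097]
0 7.646116 2.353064
1 -2.3530648 7.646116
2 -7.646116 -2.3530643
3 2.3530636 -7.6461163
```

The core edge fit gives 17° with the core centre near (0.565, −0.041), so there are four candidate directions. Trying the +x-ish one first, pressing lightly.

```bash
python3 -m inch '[[0.12,0,0,0],[0.24,0,0,0],[0.36,0,0,0],[0.48,0,0,0],[0.6,0,0,0],[0.7,0,0,0],[0.7,0,0,0],[0.7,0,0,0]]' 1.5 80
python3 - <<'E'
from h import *
for _ in range(2):
    o=bot.get_obs();print(o["ee_pos"],o["wrist_force"]);bot.camera("side")
E
```

```text
time: 25.4
ee_pos: [0.5714, -0.039, 0.0936]
tcp_rot: [180.0, -0.1, -157.7]
wrist_force: [-9.5, 0.5, 11.7]
opening: 0.023
grasp_force: 80.5
[ 0.57143956 -0.03903311  0.09360057] [-9.49468564  0.46391068 11.66142613]
[ 0.57143647 -0.03903558  0.0936073 ] [-10.13817514  -0.2942108   11.52865732]
```

```bash
python3 -m inch '[[-0.2,0.15,0,0],[-0.4,0.3,0,0],[-0.6,0.45,0,0],[-0.8,0.55,0,0],[-0.95,0.6,0,0],[-1.05,0.65,0,0],[-1.1,0.7,0,0],[-1.1,0.7,0,0]]' 1.5 80
```

```text
time: 26.5
ee_pos: [0.5635, -0.0324, 0.0938]
tcp_rot: [-179.9, 0.2, -157.7]
wrist_force: [4.2, -3.3, 5.9]
opening: 0.023
grasp_force: 79.3
```

```bash
python3 -m inch '[[-0.05,-0.02,0,0],[-0.1,-0.05,0,0],[-0.1,-0.1,0,0],[-0.1,-0.15,0,0],[-0.1,-0.15,0,0],[-0.1,-0.15,0,0],[-0.1,-0.15,0,0],[-0.1,-0.15,0,0]]' 1.5 80
```

```text
time: 27.5
ee_pos: [0.5625, -0.0329, 0.0938]
tcp_rot: [-180.0, 0.2, -157.7]
wrist_force: [5.3, 2.2, 5.8]
opening: 0.0233
grasp_force: 79.6
```

```bash
python3 -m inch '[[-0.1,-0.2,-0.03,0],[-0.2,-0.4,-0.05,0],[-0.3,-0.6,-0.05,0],[-0.4,-0.8,-0.05,0],[-0.45,-1,-0.05,0],[-0.5,-1.1,-0.05,0],[-0.5,-1.1,-0.05,0],[-0.5,-1.1,-0.05,0]]' 1.5 80
```

```text
time: 28.5
ee_pos: [0.5557, -0.0445, 0.0917]
tcp_rot: [180.0, -0.0, -157.7]
wrist_force: [1.7, 2.5, -0.9]
opening: 0.023
grasp_force: 78.8
```

The z drop and vanishing force say the hole is found. Lowering gently.

```bash
python3 -m inch '[[0.05,0.02,-0.05,0],[0.05,0.05,-0.1,0],[0.05,0.05,-0.15,0],[0.05,0.05,-0.2,0],[0.05,0.05,-0.25,0],[0.05,0.05,-0.3,0],[0.05,0.05,-0.3,0],[0.05,0.05,-0.3,0]]' 1.5 80
```

```text
time: 29.5
ee_pos: [0.5567, -0.0439, 0.0892]
tcp_rot: [180.0, 0.0, -157.7]
wrist_force: [0.1, 2.5, 4.4]
opening: 0.023
grasp_force: 79.3
```

```bash
python3 -m inch '[[0,0.07,0,0],[0,0.15,0,0],[0,0.15,-0.05,0],[0,0.15,-0.1,0],[0,0.15,-0.15,0],[0,0.15,-0.2,0],[0,0.15,-0.25,0],[0,0.15,-0.25,0]]' 1.5 80
```

```text
time: 30.5
ee_pos: [0.5566, -0.0425, 0.0865]
tcp_rot: [-180.0, 0.0, -157.7]
wrist_force: [0.7, 1.6, 2.5]
opening: 0.023
grasp_force: 79.0
```

```bash
python3 -m inch '[[0.03,0.05,-0.08,0],[0.03,0.07,-0.16,0],[0.03,0.07,-0.24,0],[0.03,0.07,-0.32,0],[0.03,0.07,-0.4,0],[0.03,0.07,-0.5,0],[0.03,0.07,-0.6,0],[0.03,0.07,-0.6,0]]' 1.5 80
```

```text
time: 31.5
ee_pos: [0.5567, -0.0418, 0.0802]
tcp_rot: [180.0, -0.0, -157.7]
wrist_force: [0.4, -2.6, -0.4]
opening: 0.0231
grasp_force: 78.8
```

```bash
python3 -m inch '[[0,-0.04,-0.15,0],[0,-0.04,-0.3,0],[0,-0.04,-0.45,0],[0,-0.04,-0.6,0],[0,-0.04,-0.7,0],[0,-0.04,-0.8,0],[0,-0.04,-0.9,0],[0,-0.04,-0.9,0]]' 1.5 80
```

```text
time: 32.5
ee_pos: [0.5568, -0.0422, 0.0714]
tcp_rot: [-180.0, 0.0, -157.7]
wrist_force: [1.0, 1.3, -0.7]
opening: 0.0232
grasp_force: 78.6
```

```bash
python3 -m inch '[[0,0,-0.05,0],[0,0,-0.1,0],[0,0,-0.15,0],[0,0,-0.2,0],[0,0,-0.25,0],[0,0,-0.3,0],[0,0,-0.3,0],[0,0,-0.3,0]]' 1.5 80
```

```text
time: 33.5
ee_pos: [0.557, -0.0422, 0.0699]
tcp_rot: [-180.0, 0.1, -157.7]
wrist_force: [-3.9, 0.7, 9.4]
opening: 0.0233
grasp_force: 80.2
```

```bash
python3 -m inch '[[0,0,0.1,0],[0,0,0.1,0],[0,0,0.1,0],[0,0,0.1,0],[0,0,0.1,0],[0,0,0.1,0],[0,0,0.1,0],[0,0,0.1,0]]' 5.5 80
python3 -m inch '[[0,0,1,0],[0,0,3,0],[0,0,6,0],[0,0,9,0],[0,0,12,0],[0,0,14,0],[0,0,14,0],[0,0,14,0]]' 5.5 80
python3 - <<'E'
from h import *
ob=bot.get_obs();c=bot.camera("wrist");save(c,"w8")
g=cv2.cvtColor(c["img"],cv2.COLOR_RGB2HSV);h=c["img"].astype(int)
m=((h[...,0]>90)&(h[...,1]<60)&(h[...,2]<60)).astype(np.uint8)
n,l,s,ce=cv2.connectedComponentsWithStats(m);i=1+np.argmax(s[1:,4]);print("head",s[i],ce[i],wproj(c,ob,[.557,-.042,.134]),wproj(c,ob,[.557,-.042,.094]))
m=(g[...,1]>60).astype(np.uint8);m[:, :60]=0
K=sorted(cv2.findContours(m,0,1)[0],key=cv2.contourArea)[-1][:,0]
W=np.array([watz(c,ob,q,.01)[:2] for q in K],np.float32)*1000;print("base",cv2.minAreaRect(W),cv2.approxPolyDP(K,5,True)[:,0].tolist())
# lines of long slab edges / board edges
e=cv2.Canny(cv2.GaussianBlur(cv2.cvtColor(c["img"],cv2.COLOR_RGB2GRAY),(3,3),0),25,70)
L=cv2.HoughLinesP(e,1,np.pi/360,35,minLineLength=35,maxLineGap=6)
for x1,y1,x2,y2 in sorted(L[:,0].tolist(),key=lambda q:q[1]):
    if max(y1,y2)>262: continue
    z=.09;d=(watz(c,ob,(x2,y2),z)-watz(c,ob,(x1,y1),z))[:2];print((x1,y1,x2,y2),round(np.degrees(np.arctan2(d[1],d[0]))%90,1),round(1000*np.hypot(*d)))
E
```

```text
time: 34.5
ee_pos: [0.5568, -0.0422, 0.0695]
tcp_rot: [180.0, 0.0, -157.7]
wrist_force: [-0.4, 0.4, -0.8]
opening: 0.0548
grasp_force: 0.0
time: 35.5
ee_pos: [0.5567, -0.0422, 0.2088]
tcp_rot: [180.0, -0.0, -157.7]
wrist_force: [0.7, 0.4, -0.2]
opening: 0.0552
grasp_force: 0.0
head [245 175  29  29 751] [259.43808256 189.53661784] [260.65603054 190.57082532] [260.47081676 179.32041348]
base ((919.5543212890625, -23.361572265625), (349.6954650878906, 828.9235229492188), 27.32931900024414) [[60, 321], [66, 327], [60, 328], [66, 337], [62, 343], [60, 338], [60, 383], [73, 367], [63, 351], [67, 338], [103, 358], [109, 383], [207, 383], [210, 377], [212, 383], [218, 377], [219, 383], [245, 383], [240, 378], [246, 381], [247, 374], [253, 378], [248, 383], [271, 383], [265, 375], [285, 383], [276, 379], [278, 371], [292, 378], [287, 383], [310, 383], [317, 376], [319, 383], [340, 383], [344, 373], [351, 383], [379, 377], [399, 383], [345, 348], [353, 344], [348, 334], [355, 335], [355, 322], [365, 321], [357, 308], [364, 315], [362, 308], [369, 307], [358, 304], [357, 320], [339, 325], [337
[... 954 characters left out ...]
, [129, 283], [128, 292], [110, 284], [113, 292], [103, 296], [102, 285], [103, 300], [91, 297], [95, 291], [90, 299], [99, 303], [82, 310], [89, 308], [87, 315], [75, 309], [75, 316], [84, 317], [74, 319], [69, 312]]
(15, 60, 48, 1) 72.5 84
(220, 80, 322, 102) 10.3 102
(191, 100, 259, 109) 13.3 68
(236, 125, 295, 132) 15.6 58
(208, 142, 219, 80) 11.2 62
(194, 154, 204, 100) 9.9 55
(229, 174, 232, 136) 16.6 39
(469, 183, 507, 199) 7.5 84
(188, 192, 208, 79) 10.1 117
(55, 198, 91, 179) 43.0 65
(222, 201, 227, 139) 16.1 65
(196, 210, 213, 110) 10.3 106
(289, 211, 297, 145) 17.1 70
(65, 214, 101, 191) 48.1 67
(226, 221, 284, 227) 15.9 62
(221, 230, 280, 237) 14.9 64
(489, 246, 496, 211) 26.8 53
```

The pin is seated: contact came at the expected height and the head is at the right place. But the Hough lines give the board at ≈ 10.2° and the roof at ≈ 16°, so the slabs turned while sliding. I'll grip both slabs at their overhanging −x end, clear of the head and core, and swing them back about the pin.

```bash
python3 -m inch '[[-3,-0.8,0,-3],[-5.6,-1.6,0,-6.3],[-5.6,-1.6,-5,-6.3],[-5.6,-1.6,-10,-6.3],[-5.6,-1.6,-14,-6.3],[-5.6,-1.6,-17,-6.3],[-5.6,-1.6,-19,-6.3],[-5.6,-1.6,-19.3,-6.3]]' 8.5 30
python3 -m inch '[[0,0,0,0],[0,0,0,0],[0,0,0,0],[0,0,0,0],[0,0,0,0],[0,0,0,0],[0,0,0,0],[0,0,0,0]]' 5.5 30
```

```text
time: 36.55
ee_pos: [0.4991, -0.058, 0.0143]
tcp_rot: [179.9, -0.2, -164.0]
wrist_force: [0.0, -0.2, 0.5]
opening: 0.0853
grasp_force: 0.0
time: 37.55
ee_pos: [0.5013, -0.0584, 0.0175]
tcp_rot: [-180.0, 0.1, -164.0]
wrist_force: [-2.8, -1.3, 5.6]
opening: 0.0593
grasp_force: 33.7
```

```bash
python3 -m inch '[[-0.02,0.1,0,-1],[-0.05,0.2,0,-2],[-0.07,0.3,0,-3],[-0.1,0.4,0,-4],[-0.12,0.5,0,-5],[-0.14,0.58,0,-5.9],[-0.14,0.58,0,-5.9],[-0.14,0.58,0,-5.9]]' 5.5 30
python3 -m inch '[[0,0,0,0],[0,0,0,0],[0,0,0,0],[0,0,3,0],[0,0,8,0],[0,0,13,0],[2,0.3,19,0],[5.7,1,19.3,0]]' 8.5 30
cat > sq.py <<'E'
from h import *
ob=bot.get_obs();c=bot.camera("wrist");save(c,"w9")
h=c["img"].astype(int);m=((h[...,0]>90)&(h[...,1]<60)&(h[...,2]<60)).astype(np.uint8)
n,l,s,ce=cv2.connectedComponentsWithStats(m);i=1+np.argmax(s[1:,4]);print("head",s[i],ce[i],wproj(c,ob,[.557,-.042,.134]))
g=cv2.cvtColor(c["img"],cv2.COLOR_RGB2GRAY)
for ln in cv2.createLineSegmentDetector().detect(cv2.resize(g,None,fx=2,fy=2,interpolation=2))[0][:,0]/2:
    x1,y1,x2,y2=ln
    if max(y1,y2)>270 or min(x1,x2)<120 or max(x1,x2)>400 or np.hypot(x2-x1,y2-y1)<28: continue
    d=(watz(c,ob,(x2,y2),.09)-watz(c,ob,(x1,y1),.09))[:2];print(np.round(ln).astype(int),round((np.degrees(np.arctan2(d[1],d[0]))+45)%90-45,1),round(np.hypot(x2-x1,y2-y1)))
E
python3 sq.py
```

```text
time: 38.55
ee_pos: [0.5, -0.0529, 0.0174]
tcp_rot: [-179.9, 0.1, -169.9]
wrist_force: [-1.4, -4.0, 5.8]
opening: 0.06
grasp_force: 33.7
time: 39.55
ee_pos: [0.5582, -0.0425, 0.2152]
tcp_rot: [-179.9, 0.5, -169.9]
wrist_force: [0.9, 0.1, 0.3]
opening: 0.085
grasp_force: 0.0
head [246 172  29  28 719] [260.06397775 185.78164117] [261.40952999 185.92275581]
[285 230 233 229] 9.4 52
[252 113 287 114] 8.0 35
[292 132 298 201] 16.8 69
[232 220 284 221] 9.7 52
[232 117 285 118] 9.2 54
[287 126 230 125] 9.4 58
[229 186 223 144] 16.3 43
[205 113 208 190] 10.1 77
[198 199 195 130] 10.3 70
```

Lines now read roof ≈ 9.5° against board ≈ 10.1° (the 16.5° lines are the twisted core). One last numeric check of head height, slab edges and bystanders before handing in.

```bash
python3 - <<'E'
from h import *
for n in("side","scene"):
    c=bot.camera(n);f=192/np.tan(np.radians(c["fovy"])/2)
    def pj(X): p=np.array(c["R"])@np.array(X)+c["t"];return p[:2]/p[2]*f+[c["cx"],c["cy"]]
    for r in bot.landmark_of("pin_head",c)[:3]: print(n,r["score"],r["point"])
    print(" expect head",pj([.557,-.042,.114]),"10mm higher",pj([.557,-.042,.124]))
    g=cv2.cvtColor(c["img"],cv2.COLOR_RGB2GRAY);u,v=pj([.557,-.042,.07]).astype(int);x0,y0=u-45,v-40
    q=cv2.resize(g[y0:y0+80,x0:x0+90],None,fx=4,fy=4,interpolation=2)
    for l in cv2.createLineSegmentDetector().detect(q)[0][:,0]/4+[x0,y0,x0,y0]:
        if np.hypot(l[2]-l[0],l[3]-l[1])<14: continue
        o=[]
        for z in(.01,.05,.07,.094):
            d=atz(c,l[2:],z)-atz(c,l[:2],z);o.append(round((np.degrees(np.arctan2(d[1],d[0]))+45)%90-45,1))
        print(np.round(l).astype(int),o[2],np.round(atz(c,(l[:2]+l[2:])/2,.07)[:2],3))
Z={"cork_house":.01,"white_block":.01,"tree":.01}
ob=bot.get_obs();c=bot.camera("wrist")
for k,z in Z.items():
    for r in bot.landmark_of(k,c)[:1]: print(k,round(r["score"],2),watz(c,ob,r["point"],z))
E
```

```text
side 0.78 [109.9, 308.6]
side 0.46 [271.9, 170.6]
 expect head [271.73643944 171.64383871] 10mm higher [271.7482097  168.02010364]
[295 147 295 166] 39.5 [ 0.626 -0.216]
[248 176 262 166] 10.4 [ 0.649 -0.075]
[269 147 255 152] -3.7 [ 0.731 -0.184]
[287 168 287 147] 40.4 [ 0.639 -0.195]
[299 196 316 201] 9.2 [ 0.459 -0.062]
[316 210 300 227] 10.2 [0.407 0.002]
[277 219 254 212] 14.9 [0.483 0.058]
[297 226 313 210] 10.6 [0.413 0.005]
scene 0.94 [426.6, 271.0]
scene 0.86 [401.0, 221.9]
scene 0.49 [218.5, 174.5]
 expect head [220.44708694 174.91614185] 10mm higher [220.1704308  172.15251785]
[223 159 243 167] 9.2 [ 0.48  -0.069]
[229 220 211 214] 17.2 [0.627 0.014]
[237 206 230 220] 15.9 [0.599 0.032]
[239 170 222 163] 10.6 [ 0.493 -0.067]
cork_house 0.9 [0.62977808 0.05280674 0.01      ]
white_block 0.88 [ 0.65432721 -0.09899967  0.01      ]
```

```bash
python3 -c "
from workcell import bot
print(bot.get_obs()['time'],bot.job_done())"
```

```text
the job is handed in; nothing more can be done
40.0 None
```

I handed the job in at 40.0 s of the 72 allowed, with no verdict returned: the roof is on the storey and the red pin is down through both into the core hole. Its head height matches a seated head, and end-of-step forces never passed 12 N. The roof had turned about 6° while sliding, so after letting go of the pin I gripped both slabs at one end and turned them back, leaving the roof about 0.6° off the board. The storey I could check only roughly, and the tree, glue stick and offcut I did not re-check, though I felt no contact with them.

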